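Unpack a clip cover and snap it onto its roller catch

ROBOT

A 6-joint arm with a two-finger parallel gripper is mounted at the origin on the work surface. World frame = base frame: x ahead of the robot, y to its left, z up, the work surface at z = 0. Lengths are in m, angles in rad, forces in N, time in s.
With the tool pointing down it reaches from about 0.35 to 0.95 m from the base axis. Payload 17.4 kg.
Tool frame: the origin (TCP) lies on the centre line of the jaws, within the pads' length; the fingertips stand 19 mm ahead of it and the grasp point (between the pads) is the TCP; z points along the fingers, y is the line along which they close (so a half turn about z gives the same grasp; the last joint's range is limited). The gripper opens to 93 mm and grips with 3 to 60 N. Pads are 15 mm wide; open, the fingers measure 128 mm over their backs; the gripper's body (75 mm by 188 mm) begins 65 mm behind the grasp point.
Start: joints at [1.188, 0.116, 1.442, -0, 1.584, -0.038], TCP at [0.228, 0.635, 0.238] pointing down, gripper open.
Joint ranges: [-2.83, 2.83], [-0.83, 2.19], [0.07, 2.5], [-1.14, 4.28], [0.01, 3], [-2.97, 2.97]. Speed limits (rad/s): [1.89, 1.89, 2.22, 3.14, 3.14, 3.14].

INTERFACE

Orientations are given as [roll, pitch, yaw] about the fixed x, y, z axes, in that order (R = Rz(yaw) Ry(pitch) Rx(roll)).
In Python, from rig import arm gives the robot as it stands.
- The arm moves only by the tool move_arm, never from a script. Its argument "commands" is a list of rows, each a list of 2 entries, a list of its own where there are three numbers: the shift along the tool's x, y, z in m, then the turn about the tool's z in degrees. A call has 1 to 20 rows; each row shifts and turns the commanded pose from where the row before left it, along the tool's axes as they then stand; what a row does not reach is not made up. A row lasts 1/10 s, in which the tool goes at most 50 mm and 8.59 degrees, less where a joint would pass 70% of its speed; a pose out of reach is approached as far as the arm can. A call with a gripper value outside its range is refused whole. "fingers" is the finger opening in m, from 0 to 0.093, set as the call begins (left out, the last holds). The fingers move at their own pace and stop on an object; the grip force is fixed at half the most. Time passes only in rows, so rows that do not move let the fingers close. It gives the time, the measured TCP pose, the force, the opening and the grip force at its end, in the units of the state.
- arm.read_state(): the state, without advancing time (a new reading comes with each control period).
- arm.get_image(name): name is "scene" or "top" or "wrist"; returns the picture (400x640x3 uint8, blue, green, red); there is no depth.
- arm.camera_params(name): a dict with "fov_y" (degrees; the focal length in pixels is half the picture's height over the tangent of half this angle, whatever the lens; pixels are square), "cx", "cy" (the principal point, pixels), "dist" ([k1, k2, p1, p2, k3] as OpenCV has them; the pictures are not rectified), "origin" and "rotation" of the camera in the world. Camera axes: x right, y down, z forward; pixel columns grow to the right and rows downward; lengths in m; the calibration is good to about 2 mm. A picture is of the moment at which its call begins: read the wrist's pose just before it. camera_params takes no time and is no camera call; for the wrist camera it gives the pose at the moment of the call.
- arm.sign_off(): hands the job in; it is judged then, once.
Trained networks look in the newest picture that a camera, given by its name, has taken for a name from the list of things; names that differ only in an ending like _2 or _b are one class to them, and where a whole thing is asked for, a point or a joint stands for the part that bears it (a point fixed in the world has none). Each returns a list of dicts, best first, with "score" (0 to 1); they miss things now and then, are a little off and sometimes report something else, mostly with a low value. They report only what shows in the picture. A call takes as long as a camera call.
- arm.boxes_of(thing, camera): "position" ([row, column] as shares, 0 to 1, of the picture: columns of its width, rows of its height, amid what is visible of it).
- arm.silhouettes(thing, camera): "mask" (400x640 bool, what is visible of it) and "position" ([row, column] as shares, 0 to 1, of the picture: columns of its width, rows of its height, amid what is visible of it).
- arm.mark_of(thing, camera): "position" ([row, column] as shares, 0 to 1, of the picture: columns of its width, rows of its height: a listed point, or the origin of a listed thing).
The state is a dict: "time": time; "joint_pos": joint angles; "joint_velocities": joint speeds; "tau": joint torques, N m; "tool_pos": TCP position; "tool_rot": TCP orientation; "contact_force": force on the tool from outside, world axes, zero at the start; "ft_torque": the same for the moment, N m; "opening": finger opening in m; "grip_force": force on a finger pad.
Only numpy, scipy, OpenCV 4.12 (cv2) and the standard library are available. Lean on these libraries where they do the work, as an engineer would, in place of code of your own. Each camera call takes 0.05 s, during which the arm holds its last target. There are 200 camera calls.

TASK

Fold both flaps of the small carton well back, outwards past upright, lift the white cover out by the ridge on its top, and press it down over the steel roller catch on the clamped board, its long side along the catch's long side, until it snaps in and its rim is flush on the wood. Keep pressing: the program finishes while the robot still holds the cover pressed firmly down on the board (about 15 N), without letting go or backing off. Leave everything else on the bench where it is, and the flaps open.

Things in the scene. Friction and masses are not known exactly. Their poses are not given: they have to be found in the camera images.
- carton: open cardboard carton stuck to the bench, 164 (x) x 144 (y) x 62 mm high, walls 4 mm, floor top 4 mm above the bench. Origin: centre of its underside, z up. A 44 mm high cross wall at x = +33.5 mm splits it: the cover lies in the larger part (x -78 to +32 mm), a small jar in the narrow part. Two flaps are hinged on its +y and -y rims
- flap_left (a joint): flap on the carton's +y rim: hinge along x at y = +71 mm, 62.5 mm above the bench; 158 mm long (x), reaching 62 mm from the hinge, 3 mm thick. Rad: 0 = level, closed; 1.57 = upright; 2.8 = stop, folded outwards. Starts half raised (0.9 to 1.2), leaving a gap of 65 mm or more between the flaps; stays where it is pushed (light friction, under 2 N)
- flap_right (a joint): the same flap mirrored, on the carton's -y rim (hinge at y = -71 mm, same heights and values)
- cover: loose white plastic snap cover, 64 (x) x 52 (y) x 22 mm high, 60 g, open below (cavity 58 x 46 mm, 19 mm deep), a rib inside each long wall. Ridge on top to grip: 36 mm long (x), 12 mm thick (y), from 22 to 46 mm above the rim, centred. Lies upright on the carton's floor, turned up to 0.4 rad from the carton. Origin: centre of its rim's underside, z up. Half a turn makes no difference
- clip: double roller catch fixed on the board: steel guide block 53 (x) x 42 (y) x 17 mm with bevelled top edges, a black sprung roller on each long side. Origin: centre of its underside, on the board's top face, 20 mm above the bench; z up. The cover goes over it, x along x (either way round), with 2 mm play a side; fully home, the two origins coincide
- catch_top (a point): point on the catch's axis 9 mm above its origin. When the cover's rim comes down to about this height its ribs meet the rollers; the push then rises to a peak of about 10 N (8 to 14), drops suddenly about 5 mm above home, and the cover snaps down onto the wood, which is rigid
- board: wooden board 280 (x) x 130 (y) x 20 mm clamped to the bench (fixed). Origin: centre of its underside. The roller catch sits on its near half; a round brass boss (38 mm across, 14 mm high) at x = +55 mm and a bar clamp (reaching 88 mm above the bench) at x = +115 mm are not to be used
- jar: small glass jar, 28 mm across, 42 mm high, standing in the carton's narrow far compartment; leave it alone. Origin: centre of its underside
- screwdriver: screwdriver lying on the bench between carton and board, along x or nearly so; leave it alone. Origin: centre of its underside
- glue: yellow glue bottle, 56 mm across, 150 mm high; leave it alone. Origin: centre of its underside
- can: drink can, 66 mm across, 115 mm high; leave it alone. Origin: centre of its underside
- tape: roll of paper tape lying flat, 90 mm across, 25 mm high; leave it alone. Origin: centre of its underside
- hammer: hammer lying at the right side of the bench; leave it alone. Origin: centre of its underside
- offcut: wood offcut 110 x 45 x 30 mm; leave it alone. Origin: centre of its underside
- earmuffs: black ear defenders lying at the left side of the bench; leave them alone. Origin: centre of its underside

How it is judged:
On the way, in this order (a step that is already met when the one before it is completed fails the run):
1. both flaps are folded back past upright (value of joint each of flap_left, flap_right above 1.75 rad), for 0.2 s.
2. the cover is lifted clear out of the carton (z of cover in the frame of carton above 0.064 m), for 0.1 s.
3. the cover is snapped fully home on the roller catch (z of cover in the frame of clip below 0.003 m and horizontal distance between cover and clip below 0.005 m and angle between the x axis of cover and the x axis of clip, either way round below 0.1 rad and angle between the z axis of cover and the z axis of clip, either way round below 0.06 rad), for 0.2 s.
At the end, for the whole second after the job is handed in: The cover is home on the roller catch (rim within 3 mm of the board, centred within 5 mm, in line within 0.1 rad, level within 0.06 rad) and at rest, the robot still presses it onto the board with more than 6 N throughout the last second, and both flaps stand open beyond 1.75 rad (all of step 1 and all of step 3 and contact force between cover and board above 6 N and contact force between the fingers and cover above 5 N and linear speed of cover below 0.02 m/s); the arm keeps its last pose, push and grip.
It fails at once if a bystander is moved more than 40 mm (distance of any of jar, screwdriver, glue, can, tape, hammer, offcut, earmuffs from where it was at the start of the episode above 0.04 m).
It also fails if it takes over 58 s, if anything falls off the work surface, if the arm or the gripper's body presses on something with over 40 N, if the wrist force passes 120 N, or if a joint passes its speed limit or range.

## Working session

There is one attempt and no reset: what is moved stays moved. The work goes in short steps, Python scripts to look and compute and a tool call to move; the robot and the scene stay as the last step left them, time stands still between calls to the robot, and variables do not carry over. Pictures are saved under pics/ and viewed, at most 10 in all, crops included, and the job is handed in when it is done.

Besides the shell and the picture viewer there is one more tool, called in YAML: its name, and indented under it one key for each argument. move_arm: Moves the arm, as the interface text tells. Its arguments: {"type":"object","properties":{"commands":{"type":"array","items":{"type":"array"}},"fingers":{"type":"number"}},"required":["commands"]}

```bash
mkdir -p pics; ls; cat > h.py <<'E'
import numpy as np, cv2
from rig import arm
def cam(n):
    p=arm.camera_params(n); f=200/np.tan(np.radians(p['fov_y'])/2)
    K=np.array([[f,0,p['cx']],[0,f,p['cy']],[0,0,1.]]); return K,np.array(p['dist'],float),np.array(p['origin']),np.array(p['rotation']).reshape(3,3)
def pix2w(n,uv,z,c=None):
    K,d,o,R=c or cam(n)
    u=cv2.undistortPoints(np.array(uv,float).reshape(-1,1,2),K,d).reshape(-1,2)
    r=np.c_[u,np.ones(len(u))]@R.T
    return o+r*((z-o[2])/r[:,2])[:,None]
def w2pix(n,P,c=None):
    K,d,o,R=c or cam(n)
    return cv2.projectPoints((np.array(P,float).reshape(-1,3)-o)@R,np.zeros(3),np.zeros(3),K,d)[0].reshape(-1,2)
E
python3 - <<'E'
from h import *
for n in ('scene','top'):
    im=arm.get_image(n); cv2.imwrite(f'pics/{n}0.png',im)
    for t,z in (('carton',0),('cover',.004),('clip',.02),('catch_top',.029),('board',0),('jar',.004),('screwdriver',0),('flap_left',.08),('flap_right',.08)):
        try:
            for r in arm.mark_of(t,n)[:1]:
                uv=[r['position'][1]*640,r['position'][0]*400]; print(n,t,round(r['score'],2),np.round(uv),pix2w(n,[uv],z)[0].round(3))
        except Exception as e: print(t,e)
print(arm.read_state())
for n in('scene','top','wrist'): print(n,cam(n)[2:])
E
```

```text
pics
carton cannot reshape array of size 3 into shape (3,3)
cover cannot reshape array of size 3 into shape (3,3)
clip cannot reshape array of size 3 into shape (3,3)
catch_top cannot reshape array of size 3 into shape (3,3)
board cannot reshape array of size 3 into shape (3,3)
jar cannot reshape array of size 3 into shape (3,3)
screwdriver cannot reshape array of size 3 into shape (3,3)
flap_left it knows: board, can, carton, catch_top, clip, cover, earmuffs, glue, hammer, jar, offcut, screwdriver, tape
flap_right it knows: board, can, carton, catch_top, clip, cover, earmuffs, glue, hammer, jar, offcut, screwdriver, tape
carton cannot reshape array of size 3 into shape (3,3)
cover cannot reshape array of size 3 into shape (3,3)
clip cannot reshape array of size 3 into shape (3,3)
catch_top cannot reshape array of size 3 into shape (3,3)
board cannot reshape array of size 3 into shape (3,3)
jar cannot reshape array of size 3 into shape (3,3)
screwdriver cannot reshape array of size 3 into shape (3,3)
flap_left it knows: board, can, carton, catch_top, clip, cover, earmuffs, glue, hamm
[... 622 characters left out ...]
ool_rot': array([3.14159239e+00, 3.94603008e-05, 2.79679452e+00]), 'contact_force': array([0.87343799, 0.30644252, 0.87755621]), 'ft_torque': array([0.01885747, 0.02586724, 0.04733774]), 'grip_force': 0.0, 'opening': 0.09316478250222902}Traceback (most recent call last):
  File "<stdin>", line 10, in <module>
  File "h.py", line 5, in cam
    K=np.array([[f,0,p['cx']],[0,f,p['cy']],[0,0,1.]]); return K,np.array(p['dist'],float),np.array(p['origin']),np.array(p['rotation']).reshape(3,3)
                                                                                                                 ~~~~~~~~~~~~~~~~~~~~~~~~~~~~~~~^^^^^
ValueError: cannot reshape array of size 3 into shape (3,3)
```

View pics/top0.png

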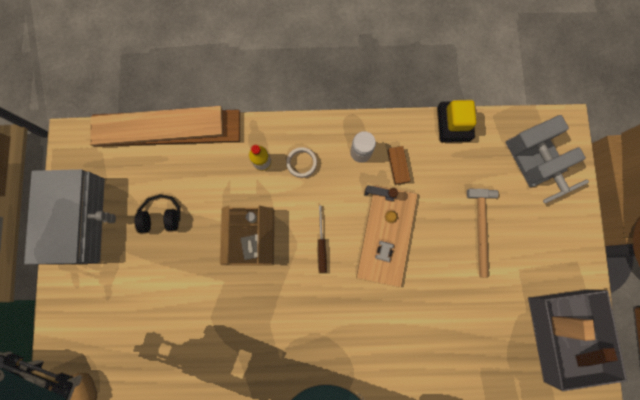

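View pics/scene0.png

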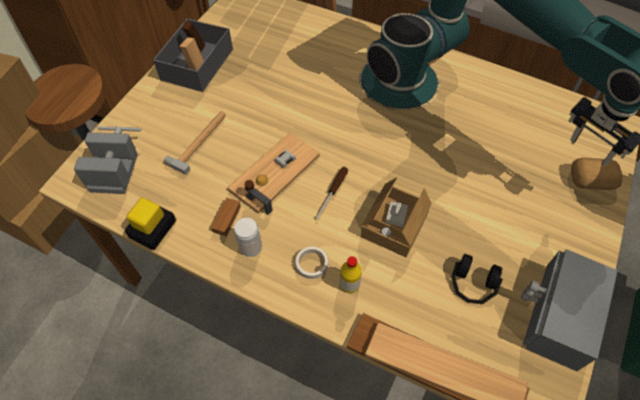

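The top view shows the carton at about (248,236), with the cover at (250,247), the clip at (385,251) and the screwdriver at (322,240). The camera rotation is given as rpy, so I'll fix the helper.

```bash
sed -i "s/np.array(p\['rotation'\]).reshape(3,3)/Rot.from_euler('xyz',p['rotation']).as_matrix()/; 1a from scipy.spatial.transform import Rotation as Rot" h.py
python3 - <<'E'
from h import *
for n in ('scene','top'):
    im=arm.get_image(n)
    for t,z in (('carton',0),('cover',.004),('clip',.02),('catch_top',.029),('board',0),('jar',.004),('screwdriver',0)):
        for r in arm.mark_of(t,n)[:1]:
            uv=[r['position'][1]*640,r['position'][0]*400]; print(n,t,round(r['score'],2),np.round(uv),pix2w(n,[uv],z)[0].round(3))
    for t,z in (('board',.02),('carton',.05)):
        m=arm.silhouettes(t,n)[0]['mask'].astype(np.uint8)
        c=max(cv2.findContours(m,0,2)[0],key=cv2.contourArea).reshape(-1,2)
        W=pix2w(n,c,z)[:,:2]; r=cv2.minAreaRect((W*1000).astype(np.float32)); print(n,t,r)
for n in('scene','top','wrist'): print(n,cam(n)[2:])
im=arm.get_image('top')
cv2.imwrite('pics/crop.png',cv2.resize(im[180:300,200:430],None,fx=3.4,fy=3.4,interpolation=2))
E
```

```text
scene carton 0.87 [393. 228.] [0.57 0.21 0.  ]
scene cover 0.94 [397. 215.] [0.525 0.204 0.004]
scene clip 0.49 [273. 175.] [ 0.575 -0.188  0.02 ]
scene catch_top 0.79 [284. 156.] [ 0.502 -0.189  0.029]
scene board 0.76 [274. 176.] [ 0.566 -0.192  0.   ]
scene jar 0.44 [385. 238.] [0.614 0.201 0.004]
scene screwdriver 0.74 [333. 191.] [ 0.533 -0.003  0.   ]
scene board ((560.0139770507812, -184.7526397705078), (163.13153076171875, 286.65802001953125), 76.52934265136719)
scene carton ((551.32470703125, 208.3448486328125), (153.77413940429688, 231.72352600097656), 88.32360076904297)
top carton 0.74 [387. 238.] [ 0.545 -0.198  0.   ]
top cover 0.71 [253. 248.] [0.524 0.198 0.004]
top catch_top 0.8 [382. 250.] [ 0.507 -0.179  0.029]
top board 0.91 [387. 237.] [ 0.548 -0.2    0.   ]
top jar 0.54 [250. 217.] [0.617 0.206 0.004]
top screwdriver 0.75 [321. 235.] [ 0.557 -0.004  0.   ]
top board ((552.322021484375, -192.8321533203125), (156.30490112304688, 287.13067626953125), 81.07585144042969)
top carton ((559.0022583007812, 210.20574951171875), (153.4666290283203, 170.59591674804688), 89.38177490234375)
scene (array([1.32355018, 0.36677509, 1.3209839 ]), array([[-0.45246372,  0.75543844, -0.47390859],
       [ 0.8917281 ,  0.37737666, -0.24981563],
       [-0.00987829, -0.53563011, -0.84439493]]))
top (array([0.4543671 , 0.00180714, 1.29649252]), array([[-0.02567682, -0.98625992,  0.16319334],
       [-0.99964102,  0.02658097,  0.00335884],
       [-0.00765053, -0.16304851, -0.98658839]]))
wrist (array([0.15799657, 0.65965008, 0.38407772]), array([[ 3.36912041e-01,  9.06257132e-01,  2.55319973e-01],
       [ 9.41536112e-01, -3.24240574e-01, -9.15303270e-02],
       [-1.64917235e-04,  2.71230644e-01, -9.62514369e-01]]))
```

View pics/crop.png

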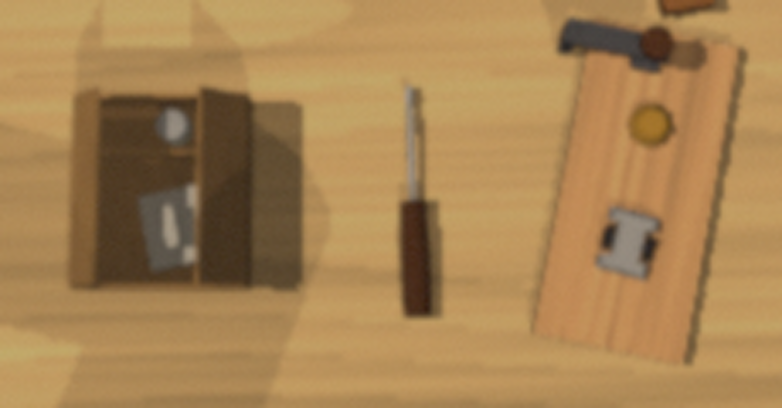

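In the crop the carton is square to the world at about (0.56, 0.207). Both flaps are half up, and the cover is partly hidden under the right flap. The clip's long side lies along the board, which is yawed about -0.16. I'll go above the carton, aligned with it, and look there.

move_arm:
  commands:
    - [[0, 0, 0], -6.6]
    - [[0, 0, 0], -6.6]
    - [[0, 0, 0], -6.57]
    - [[-0.0218, -0.0285, 0], 0]
    - [[-0.0218, -0.0285, 0], 0]
    - [[-0.0218, -0.0285, 0], 0]
    - [[-0.0218, -0.0285, 0], 0]
    - [[-0.0218, -0.0285, 0], 0]
    - [[-0.0218, -0.0285, 0], 0]
    - [[-0.0218, -0.0285, 0], 0]
    - [[-0.0218, -0.0285, 0], 0]
    - [[-0.0218, -0.0285, 0], 0]
    - [[-0.0218, -0.0285, 0], 0]
    - [[-0.0218, -0.0285, 0], 0]
    - [[-0.0218, -0.0285, 0], 0]
    - [[-0.0218, -0.0285, 0], 0]
    - [[-0.0218, -0.0285, 0], 0]
    - [[-0.0218, -0.0285, 0], 0]
    - [[0, 0, 0], 0]
  fingers: 0

```text
time: 3.75
tool_pos: [0.557, 0.205, 0.2374]
tool_rot: [-3.141, 0.0, 3.139]
contact_force: [-0.0, 0.6, -0.2]
opening: 0.0001
grip_force: 0.0
```

```bash
python3 - <<'E'
from h import *
s=arm.read_state(); print(s['time'],s['tool_pos'],s['tool_rot'],s['opening'])
c=cam('wrist'); im=arm.get_image('wrist'); cv2.imwrite('pics/w1.png',im)
for t,z in (('carton',0),('cover',.004),('jar',.004)):
    for r in arm.mark_of(t,'wrist')[:1]:
        uv=[r['position'][1]*640,r['position'][0]*400]; print(t,round(r['score'],2),np.round(uv),pix2w('wrist',[uv],z,c)[0].round(3))
E
```

```text
3.75 [0.55702189 0.20496071 0.23741092] [-3.14083227e+00  7.68099245e-05  3.13870201e+00] 6.744134181585015e-05
carton 0.72 [321. 175.] [0.558 0.21  0.   ]
cover 0.66 [312. 150.] [0.529 0.2   0.004]
jar 0.71 [313. 221.] [0.611 0.2   0.004]
```

View pics/w1.png

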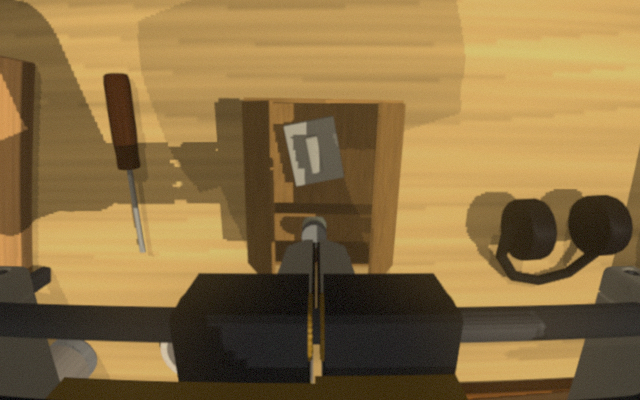

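The wrist view shows the cover at (314,150), the jar at (313,230), and the flap edges near columns 272 and 375. That puts the gap centre at about y = 0.208. I'll lower the closed fingers into the gap, spread them, then push each flap out.

move_arm:
  commands:
    - [[0, 0.003, 0.03], 0]
    - [[0, 0, 0.03], 0]
    - [[0, 0, 0.03], 0]
    - [[0, 0, 0.025], 0]
    - [[0, 0, 0.015], 0]
    - [[0, 0, 0], 0]
    - [[0, 0, 0], 0]

```text
time: 4.65
tool_pos: [0.5554, 0.2114, 0.1087]
tool_rot: [3.141, 0.001, -3.141]
contact_force: [0.1, 0.7, -0.1]
opening: 0.0006
grip_force: 0.0
```

move_arm:
  commands:
    - [[0, 0, 0], 0]
    - [[0, 0, 0], 0]
    - [[0, 0, 0], 0]
    - [[0, 0, 0], 0]
    - [[0, 0, 0], 0]
    - [[0, 0, 0], 0]
    - [[0, 0, 0], 0]
    - [[0, 0, 0], 0]
    - [[0, 0.01, 0], 0]
    - [[0, 0.01, 0], 0]
    - [[0, 0.01, 0], 0]
    - [[0, 0.01, 0], 0]
    - [[0, 0.005, 0], 0]
    - [[0, 0, 0], 0]
    - [[0, 0, 0], 0]
  fingers: 0.093

```text
time: 6.15
tool_pos: [0.5552, 0.256, 0.1076]
tool_rot: [-3.142, -0.0, -3.141]
contact_force: [-0.2, -0.1, 0.6]
opening: 0.0931
grip_force: 0.0
```

move_arm:
  commands:
    - [[0, -0.01, 0], 0]
    - [[0, -0.015, 0], 0]
    - [[0, -0.015, 0], 0]
    - [[0, -0.01, 0], 0]
    - [[0, -0.01, 0], 0]
    - [[0, -0.01, 0], 0]
    - [[0, -0.01, 0], 0]
    - [[0, -0.01, 0], 0]
    - [[0, 0, 0], 0]
    - [[0, 0, 0], 0]

```text
time: 7.15
tool_pos: [0.5553, 0.1657, 0.1076]
tool_rot: [3.142, 0.0, 3.141]
contact_force: [0.5, 0.4, -0.4]
opening: 0.0933
grip_force: 0.0
```

move_arm:
  commands:
    - [[0, 0.02, 0], 0]
    - [[0, 0.02, 0], 0]
    - [[0, 0, -0.03], 0]
    - [[0, 0, -0.03], 0]
    - [[0, 0, -0.03], 0]
    - [[0, 0, -0.02], 0]
    - [[0, 0, 0], 0]
    - [[0, 0, 0], 0]

```text
time: 7.95
tool_pos: [0.5552, 0.2062, 0.2172]
tool_rot: [-3.142, 0.0, -3.141]
contact_force: [-1.3, -0.1, -0.2]
opening: 0.0925
grip_force: 0.0
```

```bash
cat > look.py <<'E'
from h import *
def ridge(t,n,z,c,im):  # light ridge-like mask
    r=arm.silhouettes(t,n)
    if not r: return None
    return r[0]['mask'].astype(np.uint8)
E
python3 - <<'E'
from h import *
s=arm.read_state(); print(s['time'],s['tool_pos'],s['tool_rot'])
c=cam('wrist'); im=arm.get_image('wrist')
r=arm.silhouettes('cover','wrist')[0]; m=r['mask'].astype(np.uint8); print(r['score'],m.sum())
for t,z in (('carton',0),('cover',.004)):
    for q in arm.mark_of(t,'wrist')[:1]:
        uv=[q['position'][1]*640,q['position'][0]*400]; print(t,round(q['score'],2),np.round(uv),pix2w('wrist',[uv],z,c)[0].round(3))
cc=max(cv2.findContours(m,0,2)[0],key=cv2.contourArea).reshape(-1,2)
print(cv2.minAreaRect((pix2w('wrist',cc,.026,c)[:,:2]*1000).astype(np.float32)))
x,y,w,h=cv2.boundingRect(cc); print(x,y,w,h)
cv2.drawContours(im,[cc.reshape(-1,1,2)],-1,(0,255,0),1)
a=max(x-40,0);b=max(y-40,0)
print(a,b)
cr=cv2.resize(im[b:y+h+60,a:x+w+40],None,fx=3,fy=3,interpolation=2)
full=cv2.resize(im,(640,400)); cv2.imwrite('pics/w2c.png',cr[:600,:800]); cv2.imwrite('pics/w2.png',im)
E
```

```text
7.95 [0.55519776 0.20617573 0.2172217 ] [-3.14159005e+00  1.58356487e-05 -3.14092332e+00]
0.82 3536
carton 0.7 [319. 180.] [0.558 0.209 0.   ]
cover 0.8 [311. 156.] [0.532 0.201 0.004]
((528.1118774414062, 200.9276580810547), (65.16061401367188, 53.73604965209961), 11.001442909240723)
279 119 65 74
239 79
```

View pics/w2.png

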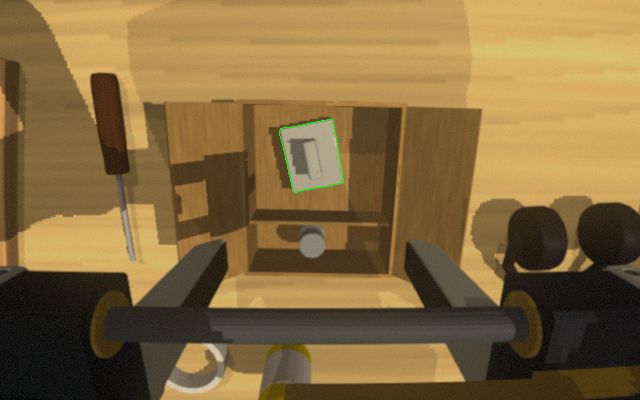

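View pics/w2c.png

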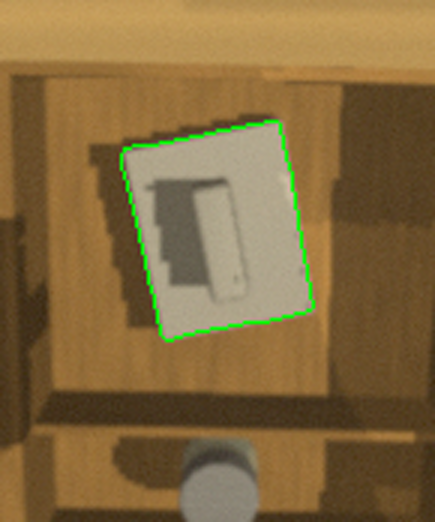

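Both flaps lie well back. The cover outline is clean: centre (0.528, 0.201), yaw +11°, and its 65×54 mm size fits. Next I align, partly close the fingers and descend.

move_arm:
  commands:
    - [[0.027, -0.005, 0], 0]
    - [[0, 0, 0.02], -5.5]
    - [[0, 0, 0.02], -5.6]
    - [[0, 0, 0.025], 0]
    - [[0, 0, 0.025], 0]
    - [[0, 0, 0.025], 0]
    - [[0, 0, 0.02], 0]
    - [[0, 0, 0.015], 0]
    - [[0, 0, 0.01], 0]
    - [[0, 0, 0.006], 0]
    - [[0, 0, 0.004], 0]
    - [[0, 0, 0], 0]
    - [[0, 0, 0], 0]
  fingers: 0.04

```text
time: 9.45
tool_pos: [0.5286, 0.201, 0.0483]
tool_rot: [3.142, 0.001, -2.948]
contact_force: [-0.0, -0.0, -0.7]
opening: 0.0396
grip_force: 0.0
```

```bash
python3 - <<'E'
from h import *
s=arm.read_state(); print(s['time'],s['tool_pos'],s['tool_rot'],s['contact_force'],s['opening'])
E
```

```text
9.45 [0.52857446 0.200954   0.04828716] [ 3.14150197e+00  8.49992666e-04 -2.94758069e+00] [-0.01343822 -0.03869447 -0.67069633] 0.03962979933683517
```

move_arm:
  commands:
    - [[0, 0, 0.0015], 0]
    - [[0, 0, 0], 0]
    - [[0, 0, 0], 0]
    - [[0, 0, 0], 0]
    - [[0, 0, 0], 0]
    - [[0, 0, 0], 0]
    - [[0, 0, 0], 0]
    - [[0, 0, 0], 0]
    - [[0, 0, 0], 0]
    - [[0, 0, 0], 0]
  fingers: 0

```text
time: 10.45
tool_pos: [0.5283, 0.2009, 0.0463]
tool_rot: [3.142, 0.0, -2.948]
contact_force: [-1.1, -0.4, 2.9]
opening: 0.0116
grip_force: 30.0
```

move_arm:
  commands:
    - [[0, 0, -0.005], 0]
    - [[0, 0, -0.015], 0]
    - [[0, 0, -0.02], 0]
    - [[0, 0, -0.025], 0]
    - [[0, 0, -0.03], 0]
    - [[0, 0, -0.03], 0]
    - [[0, 0, -0.03], 0]
    - [[0, 0, -0.02], 0]
    - [[0, 0, 0], 0]
    - [[0, 0, 0], 0]

```text
time: 11.45
tool_pos: [0.5282, 0.2008, 0.2215]
tool_rot: [3.142, 0.001, -2.948]
contact_force: [0.1, -0.2, -1.2]
opening: 0.0118
grip_force: 30.0
```

The cover is held (opening 11.8 mm, 30 N). Now to the clip, stopping a little past it in x so the wrist camera can see it.

move_arm:
  commands:
    - [[0, 0, 0], 7]
    - [[0, 0, 0], 7]
    - [[0, 0, 0], 7]
    - [[-0.0052, -0.025, 0], 0]
    - [[-0.0052, -0.025, 0], 0]
    - [[-0.0052, -0.025, 0], 0]
    - [[-0.0052, -0.025, 0], 0]
    - [[-0.0052, -0.025, 0], 0]
    - [[-0.0052, -0.025, 0], 0]
    - [[-0.0052, -0.025, 0], 0]
    - [[-0.0052, -0.025, 0], 0]
    - [[-0.0052, -0.025, 0], 0]
    - [[-0.0052, -0.025, 0], 0]
    - [[-0.0052, -0.025, 0], 0]
    - [[-0.0052, -0.025, 0], 0]
    - [[-0.0052, -0.025, 0], 0]
    - [[-0.0052, -0.025, 0], 0]
    - [[-0.0052, -0.025, 0], 0]
    - [[0, 0, 0], 0]
    - [[0, 0, 0], 0]

```text
time: 13.45
tool_pos: [0.5403, -0.182, 0.2199]
tool_rot: [3.141, -0.002, 2.968]
contact_force: [-0.7, -0.2, -1.2]
opening: 0.0118
grip_force: 30.0
```

```bash
python3 - <<'E'
from h import *
s=arm.read_state(); print(s['time'],s['tool_pos'],s['tool_rot'])
c=cam('wrist'); im=arm.get_image('wrist'); cv2.imwrite('pics/w3.png',im)
for t,z in (('catch_top',.029),('clip',.02),('cover',s['tool_pos'][2]-.0425)):
    for q in arm.mark_of(t,'wrist')[:2]:
        uv=[q['position'][1]*640,q['position'][0]*400]; print(t,round(q['score'],2),np.round(uv,1),pix2w('wrist',[uv],z,c)[0].round(4))
for t,z in (('board',.02),('clip',.037)):
    for r in arm.silhouettes(t,'wrist')[:1]:
        m=r['mask'].astype(np.uint8)
        cc=max(cv2.findContours(m,0,2)[0],key=cv2.contourArea).reshape(-1,2)
        print(t,r['score'],cv2.boundingRect(cc),cv2.minAreaRect((pix2w('wrist',cc,z,c)[:,:2]*1000).astype(np.float32)))
E
```

```text
13.45 [ 0.5403046  -0.18201021  0.21993623] [ 3.14105642e+00 -1.86629002e-03  2.96803083e+00]
catch_top 0.66 [306.9 149.7] [ 0.5057 -0.1856  0.029 ]
clip 0.72 [310.5 148. ] [ 0.5057 -0.1821  0.02  ]
cover 0.64 [314.8 241.8] [ 0.5424 -0.1838  0.1774]
board 0.57 (241, 47, 140, 226) ((528.7387084960938, -191.20706176757812), (130.9663848876953, 232.51918029785156), 76.37767791748047)
clip 0.64 (285, 120, 49, 58) ((504.54534912109375, -184.01220703125), (43.741424560546875, 52.0654296875), 73.15172576904297)
```

View pics/w3.png

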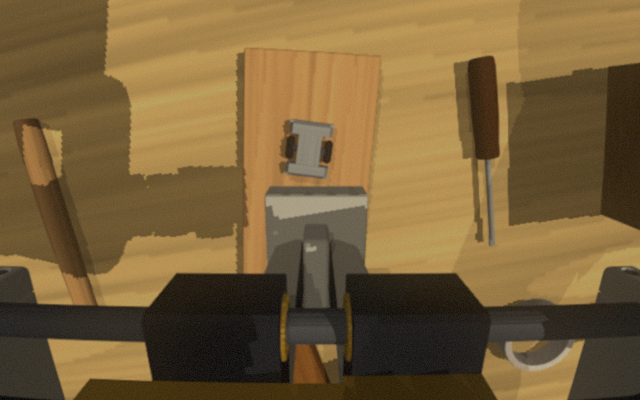

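The clip shows at (310,149), the board's near edge runs (247,48)–(380,57), and the cover hangs level in the gripper. The estimates agree on a clip position of about (0.5055, -0.184). I'll refine the yaw from the saved picture.

```bash
python3 - <<'E'
from h import *
c=cam('wrist'); im=cv2.imread('pics/w3.png')
g=cv2.GaussianBlur(im,(3,3),0)
hsv=cv2.cvtColor(g,cv2.COLOR_BGR2HSV)
# clip: low-saturation light pixels near (310,149)
m=np.zeros((400,640),np.uint8); R=(slice(112,184),slice(278,342))
m[R]=((hsv[R][...,1]<70)&(hsv[R][...,2]>70)).astype(np.uint8)
cc=max(cv2.findContours(m,0,2)[0],key=cv2.contourArea).reshape(-1,2)
print('clip',cv2.minAreaRect((pix2w('wrist',cc,.035,c)[:,:2]*1000).astype(np.float32)),cv2.boundingRect(cc))
# board edges: subpixel max gradient along scan lines
gr=cv2.GaussianBlur(im,(0,0),1.2).astype(float)
def fit(pts,nm):
    W=pix2w('wrist',pts,.02,c)[:,:2]
    for _ in range(3):
        vx,vy,x0,y0=cv2.fitLine(W.astype(np.float32),cv2.DIST_HUBER,0,.001,.001).ravel()
        d=abs((W[:,0]-x0)*vy-(W[:,1]-y0)*vx); W=W[d<max(.001,2*np.median(d))]
    print(nm,np.degrees(np.arctan2(vy,vx)),len(W),np.median(d),x0,y0)
dx=np.abs(np.diff(gr,axis=1)).sum(2); dy=np.abs(np.diff(gr,axis=0)).sum(2)
fit([(368+np.argmax(dx[r,368:392])+.5,r) for r in range(65,180,2)],'right')
fit([(236+np.argmax(dx[r,236:256])+.5,r) for r in range(60,260,2)],'left')
fit([(x,42+np.argmax(dy[42:64,x])+.5) for x in range(252,374,2)],'near')
crop=im[40:190,230:395].copy(); cv2.imwrite('pics/w3c.png',cv2.resize(crop,None,fx=4,fy=4,interpolation=2)[:600,:800])
E
```

```text
clip ((505.6965026855469, -183.15365600585938), (39.3069953918457, 50.87314224243164), 73.15631866455078) (286, 120, 47, 58)
right -12.940001 33 0.0002729532254166652 0.50774884 -0.11521367
left -8.6748085 45 0.0006090097456806576 0.52345425 -0.2536445
near 76.921234 50 0.0002862371530766997 0.41495368 -0.17005369
```

View pics/w3c.png

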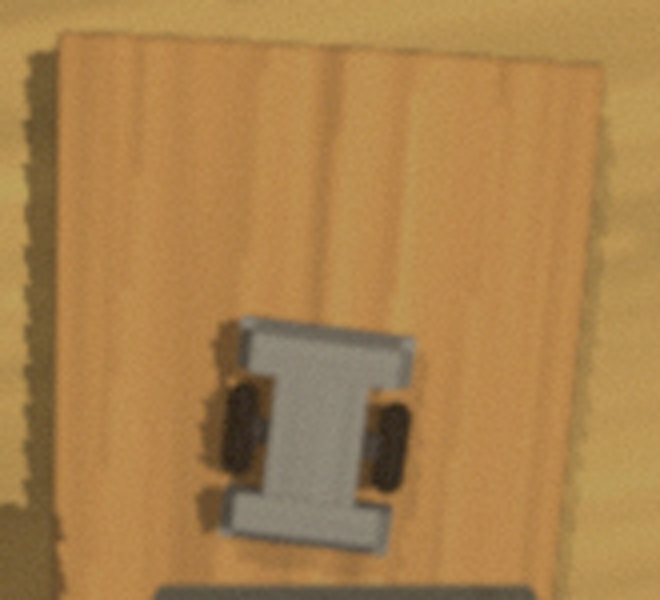

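The crop shows the clip turned slightly more than the board, with corners at (240,318), (412,338), (385,552) and (220,533) in crop pixels.

```bash
python3 - <<'E'
from h import *
c=cam('wrist')
P=np.array([(240,318),(412,338),(385,552),(220,533)],float)/4+[230,40]
for z in (.02,.032,.037):
    W=pix2w('wrist',P,z,c)[:,:2]
    a=W[3]-W[0];b=W[2]-W[1];e=W[1]-W[0];f=W[2]-W[3]
    print(z,W.mean(0).round(4),[round(np.degrees(np.arctan2(v[1],v[0])),1) for v in (a,b,e,f)],[round(np.linalg.norm(v)*1e3,1) for v in(a,b,e,f)])
# held cover: mark + top-face silhouette
s=arm.read_state();zt=s['tool_pos'][2]
im=arm.get_image('wrist'); r=arm.silhouettes('cover','wrist')[0]; m=r['mask'].astype(np.uint8)
cc=max(cv2.findContours(m,0,2)[0],key=cv2.contourArea).reshape(-1,2)
ap=cv2.boundingRect(cc); print(r['score'],ap)
# predicted outline of cover top & rim if centred under TCP
Rt=Rot.from_euler('xyz',s['tool_rot']).as_matrix()
for h,n in ((.0425,'rim'),(.0205,'top')):
    Q=[s['tool_pos']+Rt@np.array([x,y,h]) for x,y in ((.032,-.026),(.032,.026),(-.032,.026),(-.032,-.026))]
    print(n,w2pix('wrist',Q,c).round(1).tolist())
for row in (190,193,200,215,235,255): 
    x=np.where(m[row])[0]; print(row,(x.min(),x.max()) if len(x) else None)
for col in (280,300,330,350): 
    x=np.where(m[:,col])[0]; print(col,x.min() if len(x) else None)
E
```

```text
0.02 [ 0.5076 -0.1839] [np.float64(-16.3), np.float64(-16.4), np.float64(73.7), np.float64(73.5)] [np.float64(53.9), np.float64(54.0), np.float64(42.5), np.float64(42.4)]
0.032 [ 0.5062 -0.1834] [np.float64(-16.3), np.float64(-16.4), np.float64(73.7), np.float64(73.5)] [np.float64(52.0), np.float64(52.2), np.float64(41.0), np.float64(40.9)]
0.037 [ 0.5056 -0.1832] [np.float64(-16.3), np.float64(-16.4), np.float64(73.7), np.float64(73.5)] [np.float64(51.3), np.float64(51.4), np.float64(40.4), np.float64(40.3)]
0.58 (265, 186, 102, 122)
rim [[270.9, 184.3], [363.9, 184.4], [359.7, 286.7], [274.6, 286.6]]
top [[265.4, 194.0], [369.8, 194.1], [364.5, 306.7], [270.1, 306.6]]
190 (np.int64(268), np.int64(364))
193 (np.int64(267), np.int64(365))
200 (np.int64(266), np.int64(365))
215 (np.int64(266), np.int64(365))
235 (np.int64(267), np.int64(365))
255 (np.int64(267), np.int64(363))
280 186
300 187
330 187
350 186
```

The clip is at (0.506, -0.1835) with yaw -16.4°, and its sizes match. The held cover sits about 1 mm toward tool -x and -y. I'll align and descend to just above the catch.

move_arm:
  commands:
    - [[0, 0, 0], 6.45]
    - [[0.017, -0.0052, 0], 0]
    - [[0.0167, -0.0052, 0], 0]
    - [[0, 0, 0.025], 0]
    - [[0, 0, 0.03], 0]
    - [[0, 0, 0.03], 0]
    - [[0, 0, 0.025], 0]
    - [[0, 0, 0.015], 0]
    - [[0, 0, 0], 0]
    - [[0, 0, 0], 0]
    - [[0, 0, 0], 0]

```text
time: 14.95
tool_pos: [0.5061, -0.1827, 0.0977]
tool_rot: [-3.141, 0.002, 2.857]
contact_force: [-0.2, 0.6, -0.5]
opening: 0.0119
grip_force: 30.0
```

```bash
python3 - <<'E'
from h import *
s=arm.read_state(); print(s['time'],s['tool_pos'],s['tool_rot'],s['contact_force'],s['opening'])
im=arm.get_image('scene'); cv2.imwrite('pics/s4.png',cv2.resize(im[100:220,200:360],None,fx=4,fy=4,interpolation=2))
E
```

```text
14.95 [ 0.50613381 -0.18271108  0.09772532] [-3.14135226e+00  1.98136168e-03  2.85655952e+00] [-0.19681235  0.59190301 -0.54295558] 0.011886725014107976
```

View pics/s4.png

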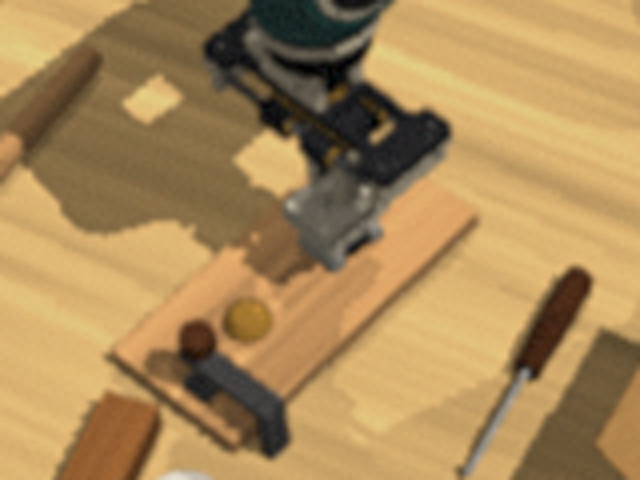

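The cover is in line above the clip (around (330,220) in the crop). I'll descend slowly over the block and watch the force.

move_arm:
  commands:
    - [[0.001, 0, 0.005], 0]
    - [[0, 0, 0.004], 0]
    - [[0, 0, 0.003], 0]
    - [[0, 0, 0.003], 0]
    - [[0, 0, 0.002], 0]
    - [[0, 0, 0.002], 0]
    - [[0, 0, 0.002], 0]
    - [[0, 0, 0], 0]
    - [[0, 0, 0], 0]

```text
time: 15.9
tool_pos: [0.5045, -0.1822, 0.0752]
tool_rot: [-3.142, 0.0, 2.857]
contact_force: [-0.7, 0.2, -0.6]
opening: 0.0121
grip_force: 30.0
```

No contact with the rim below the block's top, so it has entered freely. Continuing.

move_arm:
  commands:
    - [[0, 0, 0.002], 0]
    - [[0, 0, 0.002], 0]
    - [[0, 0, 0.002], 0]
    - [[0, 0, 0], 0]

```text
time: 16.3
tool_pos: [0.5047, -0.1824, 0.0697]
tool_rot: [-3.141, 0.001, 2.856]
contact_force: [-2.1, -1.3, 6.9]
opening: 0.0115
grip_force: 30.0
```

move_arm:
  commands:
    - [[0, 0, 0.001], 0]
    - [[0, 0, 0.001], 0]
    - [[0, 0, 0.001], 0]
    - [[0, 0, 0], 0]

```text
time: 16.7
tool_pos: [0.5045, -0.1823, 0.0658]
tool_rot: [-3.141, 0.0, 2.856]
contact_force: [1.6, -3.5, -2.8]
opening: 0.0119
grip_force: 30.0
```

move_arm:
  commands:
    - [[0, 0, 0.001], 0]
    - [[0, 0, 0.001], 0]
    - [[0, 0, 0.001], 0]
    - [[0, 0, 0], 0]

```text
time: 17.1
tool_pos: [0.5043, -0.1822, 0.0628]
tool_rot: [-3.141, -0.001, 2.856]
contact_force: [0.6, -3.4, -4.5]
opening: 0.0117
grip_force: 30.0
```

move_arm:
  commands:
    - [[0, 0, 0.001], 0]
    - [[0, 0, 0], 0]
    - [[0, 0, 0], 0]

```text
time: 17.4
tool_pos: [0.5045, -0.1822, 0.0623]
tool_rot: [-3.142, -0.0, 2.856]
contact_force: [-2.7, -2.1, 1.7]
opening: 0.0119
grip_force: 30.0
```

Now in contact with the wood; I'll build up force in small steps.

move_arm:
  commands:
    - [[0, 0, 0.0008], 0]
    - [[0, 0, 0], 0]
    - [[0, 0, 0], 0]

```text
time: 17.7
tool_pos: [0.5046, -0.1823, 0.0622]
tool_rot: [-3.141, 0.0, 2.856]
contact_force: [-6.2, -1.5, 10.9]
opening: 0.012
grip_force: 30.0
```

move_arm:
  commands:
    - [[0.0003, 0, 0.0004], 0]
    - [[0, 0, 0], 0]
    - [[0, 0, 0], 0]
    - [[0, 0, 0], 0]

```text
time: 18.1
tool_pos: [0.5046, -0.1823, 0.0623]
tool_rot: [-3.141, 0.001, 2.856]
contact_force: [-6.5, -1.7, 13.6]
opening: 0.0117
grip_force: 30.0
```

```bash
python3 - <<'E'
from h import *
s=arm.read_state(); print(s['time'],s['tool_pos'],s['tool_rot'],s['contact_force'],s['grip_force'])
im=arm.get_image('top'); 
for i in range(4): arm.get_image('scene'); print(arm.read_state()['contact_force'].round(1))
cv2.imwrite('pics/t5.png',cv2.resize(im[180:300,200:430],None,fx=3.4,fy=3.4,interpolation=2))
E
```

```text
18.1 [ 0.50457575 -0.18225665  0.06225602] [-3.14146413e+00  1.06991911e-03  2.85646591e+00] [-6.53491544 -1.66302626 13.56104063] 30.00324010848999
[-6.9 -0.7 13.5]
[-6.3 -1.  13.4]
[-7.2 -1.  13.1]
[-5.9 -0.9 14.3]
```

View pics/t5.png

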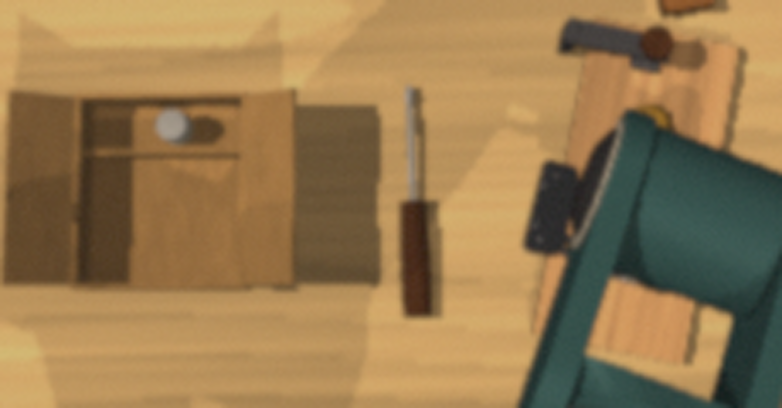

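Flaps are open, nothing else has moved, and the rim is at board height (z = 0.020) with a steady 13.5 N push. One small increment to about 15 N, then hand in.

move_arm:
  commands:
    - [[0, 0, 0.0002], 0]
    - [[0, 0, 0], 0]
    - [[0, 0, 0], 0]
    - [[0, 0, 0], 0]

```text
time: 18.75
tool_pos: [0.5046, -0.1823, 0.0622]
tool_rot: [-3.141, 0.001, 2.856]
contact_force: [-7.2, 0.3, 15.4]
opening: 0.0114
grip_force: 30.0
```

```bash
python3 -c "
from rig import arm
print(arm.read_state()['contact_force']); print(arm.sign_off())"
```

```text
[-7.23470304  0.28448509 15.36004994]
the job is handed in; nothing more can be done
None
```

I handed the job in at about 19 s, with the cover snapped onto the roller catch (rim at board height), the robot still gripping it and pressing at about 15 N, both flaps folded well back and nothing else seen to move; no verdict came back.

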